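# Load two pump shafts into the sprung run-out cradle

### The arm

A 6-joint arm with a two-finger parallel gripper is mounted at the origin on a cart in front of the work surface, level with it; the furniture and walls round the work are solid. World frame = base frame: x ahead of the robot, y to its left, z up, the work surface at z = 0. Lengths are in m, angles in rad, forces in N, time in s.
With the tool pointing down it reaches from about 0.275 to 0.825 m from the base axis. Payload 4.9 kg.
Tool frame: the origin (TCP) lies at the very end of the fingers, on their centre line; the grasp point (between the pads) lies 19 mm behind it; z points along the fingers, y is the line along which they close (so a half turn about z gives the same grasp; the last joint's range is limited). The gripper opens to 85 mm and grips with 20 to 120 N. Pads are 22 mm wide; open, the fingers measure 114 mm over their backs; the gripper's body (76 mm by 85 mm) begins 54 mm behind the grasp point. The pads swing forward as they close: fully open they stand 13 mm farther back than shut.
Start: joints at [0.985, 0.326, -0.193, 1.052, 0, 1.437], TCP at [0.24, 0.495, 0.231] pointing down, gripper open.
Joint ranges: [-2.65, 2.65], [-0.97, 1.79], [-1.3, 1.35], [-1.93, 2.1], [-1.47, 1.37], [-3.14, 3.14]. Speed limits (rad/s): [2.57, 2.57, 3.14, 3.14, 3.14, 3.14].

### API

Orientations are given as a unit quaternion [w, x, y, z].
In Python, from cell import bot, camrig, workorder gives the robot as it stands (bot), with the cameras (camrig) and the job (workorder). Calls block until the motion is done:
- bot.move_pose(position, orientation): joint-space move of the TCP to a pose.
- bot.move_linear(position, speed=0.15, rotation=None, until_force=None): straight line of the TCP; rotation=None keeps the orientation; speed is the mean speed in m/s. With until_force (N) it stops when the force on the tool has changed by that much, and returns True; else False.
- bot.goto_joints(angles): joint-space move.
- bot.set_gripper(opening, grasp_force=None): opening from 0.0 (shut) to 1.0 (fully open); grasp_force is the grip in N (None keeps the last); returns when the fingers have stopped.
- bot.wait(seconds).
- bot.solve_ik(position, orientation): joint angles nearest the present ones, or None.
- camrig.camera(name): name is "scene" or "top" or "wrist"; returns the picture (480x640x3 uint8, red, green, blue); there is no depth.
- camrig.calibration(name): a dict with "mtx" (3x3 intrinsics, pixels), "extrinsics" (4x4, takes a point from world to camera coordinates); the wrist camera has in their place "hand_eye" (4x4, takes a point from camera to tool coordinates, whose origin is the TCP and whose axes are the flange's). Camera axes: x right, y down, z forward; pixel columns grow to the right and rows downward; lengths in m; the calibration is good to about 2 mm. The wrist camera is an equidistant fisheye: a pixel r from the principal point sees the ray r / f radians off the axis. A picture is of the moment at which its call begins: read the wrist's pose just before it. calibration takes no time and is no camera call.
A pose or a line that the arm cannot do raises bot.PlanningError and nothing moves.
- workorder.close_job(): hands the job in; it is judged then, once.
Readings, each from a call of its own:
- bot.read_clock(): time.
- bot.read_joint_positions(): joint angles.
- bot.read_joint_vel(): joint speeds.
- bot.read_joint_efforts(): joint torques, N m.
- bot.read_position(): TCP position.
- bot.read_tool_rot(): TCP orientation.
- bot.read_ft_force(): force on the tool from outside, world axes, zero at the start.
- bot.read_moment(): the same for the moment, N m.
- bot.read_gripper_width(): opening from 0.0 (shut) to 1.0 (fully open).
- bot.read_finger_force(): force on a finger pad.
Only numpy, scipy, OpenCV 4.12 (cv2) and the standard library are available. Lean on these libraries where they do the work, as an engineer would, in place of code of your own. Each camera call takes 0.05 s, during which the arm holds its last target. There are 200 camera calls.

### The job

Take the two steel pump shafts out of the sloping draining rack, where one lies the wrong way round, and lay them flat in the run-out cradle, the long shaft in the lane with the longer span and the short one in the other. Press each shaft's plain end against its lane's spring plunger, holding the thin end up at an angle so that it clears the fork, lower the thin end into the fork's slot and let go, so that the spring holds the shoulder against the fork. Do not force or drop the shafts, and leave the pump body, the housing and the piston standing nearby where they are.

Things in the scene. Friction and masses are not known exactly. Their poses are not given: they have to be found in the camera images.
- long_shaft: Long steel shaft, 160 mm overall, about 0.32 kg: body 22 mm in diameter and 126 mm long with a plain end, then a square shoulder and a thin journal 14 mm in diameter, 34 mm long. Origin on its axis 70 mm from the plain end (centre of mass, grip here), 56 mm from the shoulder; x runs along the axis towards the journal. Starts in the rack with the journal uphill.
- long_shoulder (a point): Centre of the long shaft's shoulder, on its axis.
- short_shaft: Short steel shaft, 130 mm overall, about 0.26 kg: body 22 mm in diameter and 102 mm long with a plain end, then a square shoulder and a thin journal 14 mm in diameter, 28 mm long. Origin on its axis 60 mm from the plain end (centre of mass, grip here), 42 mm from the shoulder; x runs along the axis towards the journal. Starts in the rack with the journal downhill.
- short_shoulder (a point): Centre of the short shaft's shoulder, on its axis.
- cradle: Run-out cradle, fixed: base 244 x 160 x 12 mm, two lanes along x, 90 mm apart, the long one at y +45 mm; lane axes 54 mm above the bench. Origin under the base's centre, x from plungers to forks, z up. Each lane is a steel slide with plunger, V-block and fork, clamped up to 14 mm either way along x: not reported, so see or feel where it stands. A dial gauge stands 124 mm high at x +106, y 0.
- long_seat (a point): Point of the base on the long lane's axis (cradle x +75, y +45, z +54 mm): with the slide in its middle place, the fork's face, where the shoulder's centre comes to rest. Axes as the cradle's. The fork is 12 mm thick, 46 mm wide, its top 10 mm above the axis; its slot is 17 mm wide, chamfered at the top; its floor carries the journal.
- short_seat (a point): The same for the short lane (cradle x +75, y -45, z +54 mm). In both lanes the V-block (90 degrees, 12 mm thick, top 1 mm under the axis) carries the body 4 to 16 mm from its plain end; from there to the fork the lane is open 33 mm deep. Grey tailstock: 34 mm wide, front face 14 mm behind where the plain end rests, top 16 mm above the axis, 27 mm at the knob.
- long_plunger_mid (a point): Point of the base on the long lane's axis: with the slide in its middle place, the centre of the unloaded plunger's flat nose (16 mm in diameter); the nose moves with its slide. It stands 7 mm nearer the fork than the long shaft's plain end does when home. It takes 7 N to start and 14 N at the end of its 14 mm travel, then stops hard. Axes as the cradle's.
- short_plunger_mid (a point): Point of the base on the short lane's axis: with the slide in its middle place, the centre of the unloaded plunger's flat nose (16 mm in diameter); the nose moves with its slide. It stands 7 mm nearer the fork than the short shaft's plain end does when home. It takes 7 N to start and 14 N at the end of its 14 mm travel, then stops hard. Axes as the cradle's.
- rack: Draining rack, fixed: frame sloping at 35 degrees over a grey plastic pan 200 x 216 mm. Origin under the pan's centre; the slope rises towards x. The shafts lie straight up the slope 84 mm apart, either one on either side, low ends on a ledge, in comb notches 39 and 108 mm up from there. Between the combs it is open all round (20 mm deep past the shaft's axis).
- gear_pump: Bystander: grey pump body, 64 x 112 x 104 mm, loose. Origin at its underside.
- pump_housing: Bystander: bright aluminium housing with a side tube, 89 x 98 x 60 mm, loose. Origin at its underside.
- piston_0: Bystander: piston standing crown up, 68 mm in diameter, 59 mm high, loose. Origin at its underside.

How it is judged:
By the outcome, as a careful person would: the job done as asked, in the order asked, and still so for the second after the job is handed in, with the robot touching nothing.
It also fails if it takes over 59 s, if anything falls off the work surface, if the arm or the gripper's body presses on something with over 40 N, if the wrist force passes 120 N, or if a joint passes its speed limit or range.

## Working session

There is one attempt and no reset: what is moved stays moved. The work goes in short steps, each a Python script; the robot and the scene stay as the last script left them, time stands still between calls to the robot, and variables do not carry over. Pictures are saved under pics/ and viewed, at most 10 in all, crops included, and the job is handed in when it is done.

```bash
ls; mkdir -p pics
python3 - <<'E'
from cell import bot, camrig, workorder
import cv2,numpy as np
np.set_printoptions(precision=4,suppress=True)
for n in("scene","top"):
    cv2.imwrite(f"pics/{n}0.png",camrig.camera(n)[:,:,::-1])
    c=camrig.calibration(n);print(n,c["mtx"],c["extrinsics"])
print(camrig.calibration("wrist"),bot.read_clock(),bot.read_tool_rot())
E
```

```text
cell.py
pics
scene [[554.1038   0.     314.0423]
 [  0.     554.1038 234.021 ]
 [  0.       0.       1.    ]] [[ 0.641  -0.7674  0.0141 -0.3684]
 [-0.3897 -0.3413 -0.8554  0.3107]
 [ 0.6612  0.5428 -0.5178  1.0916]
 [ 0.      0.      0.      1.    ]]
top [[475.1879   0.     318.4762]
 [  0.     475.1879 237.4065]
 [  0.       0.       1.    ]] [[-0.0096 -0.9999  0.0061 -0.0091]
 [-0.9995  0.0094 -0.0292  0.5652]
 [ 0.0291 -0.0064 -0.9996  1.2528]
 [ 0.      0.      0.      1.    ]]
{'mtx': array([[371.6483,   0.    , 318.9499],
       [  0.    , 371.6483, 241.6795],
       [  0.    ,   0.    ,   1.    ]]), 'hand_eye': array([[ 0.0005, -0.9517, -0.3072,  0.0788],
       [ 1.    ,  0.0006, -0.0001,  0.0005],
       [ 0.0002, -0.3072,  0.9517, -0.1418],
       [ 0.    ,  0.    ,  0.    ,  1.    ]])} 0.1 [-0.0003  0.224   0.9746 -0.0007]
```

View pics/top0.png

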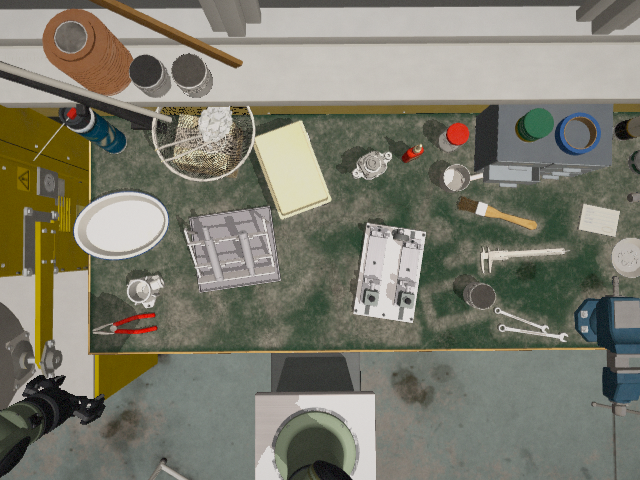

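View pics/scene0.png

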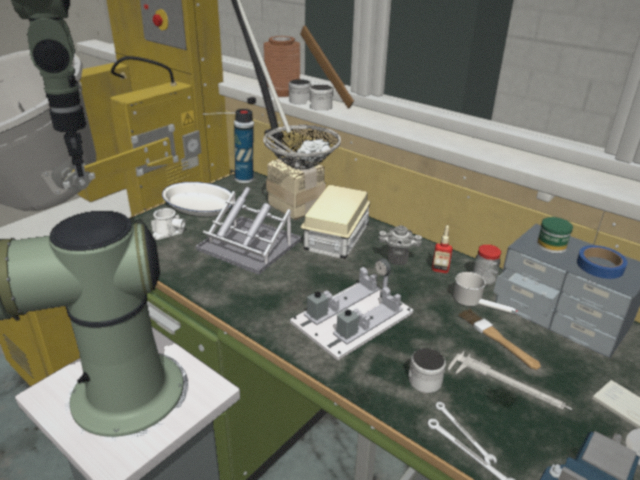

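The top view shows the rack at about (235,250), the cradle at (390,272) with its plungers towards the robot, the housing at (143,290), the piston at (478,292) and the pump at (372,163). I'll enlarge the rack and cradle.

Run:
```python
import cv2
im=cv2.imread("pics/top0.png")
a=cv2.resize(im[200:300,178:288],None,fx=5.4,fy=5.4,interpolation=cv2.INTER_CUBIC)[:, :594]
a=cv2.resize(im[200:300,180:290],(440*1,400),interpolation=cv2.INTER_CUBIC)
b=cv2.resize(im[215:330,345:435],(360,460),interpolation=cv2.INTER_CUBIC)
import numpy as np
o=np.zeros((460,800,3),np.uint8);o[:400,:440]=a;o[:,440:]=b
cv2.imwrite("pics/crop1.png",o)
```

```text
(no output)
```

View pics/crop1.png

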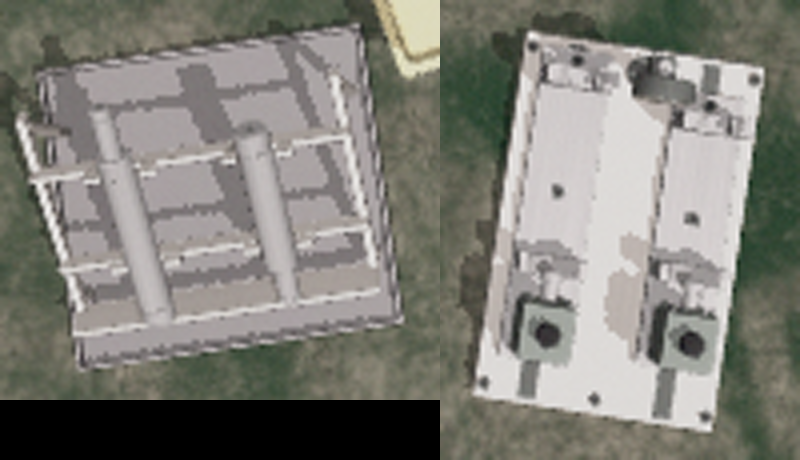

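The enlarged crop shows three things:
- **Long shaft:** it is the left one in the rack, plain end low at crop (162,322) and journal tip at (102,113).
- **Short shaft:** it is on the right, with its journal low at (290,303).
- **Cradle:** its base corners are at (530,32), (763,67), (713,431) and (474,395).

Next I'll fit rough poses and take wrist views.

```bash
cat > h.py <<'E'
import numpy as np,cv2
from cell import bot, camrig, workorder
from scipy.spatial.transform import Rotation as R
from scipy.optimize import least_squares
np.set_printoptions(precision=4,suppress=True)
def proj(n,P):
    c=camrig.calibration(n);E=c["extrinsics"];q=np.atleast_2d(P)@E[:3,:3].T+E[:3,3]
    q=q@c["mtx"].T;return q[:,:2]/q[:,2:]
def wproj(P,pos,quat):  # wrist fisheye
    c=camrig.calibration("wrist");H=c["hand_eye"];T=np.eye(4);T[:3,:3]=R.from_quat(np.roll(quat,-1)).as_matrix();T[:3,3]=pos
    M=np.linalg.inv(T@H);q=np.atleast_2d(P)@M[:3,:3].T+M[:3,3]
    rr=np.hypot(q[:,0],q[:,1]);th=np.arctan2(rr,q[:,2]);m=c["mtx"]
    return np.stack([m[0,0]*th*q[:,0]/rr+m[0,2],m[1,1]*th*q[:,1]/rr+m[1,2]],1)
def place(p,L):
    c,s=np.cos(p[2]),np.sin(p[2]);L=np.atleast_2d(L)
    return np.stack([p[0]+c*L[:,0]-s*L[:,1],p[1]+s*L[:,0]+c*L[:,1],L[:,2]],1)
def quat(xa,za):
    za=za/np.linalg.norm(za);xa=xa-za*(xa@za);xa/=np.linalg.norm(xa)
    return np.roll(R.from_matrix(np.stack([xa,np.cross(za,xa),za],1)).as_quat(),1)
def snap(tag):
    p,q=bot.read_position(),bot.read_tool_rot();im=camrig.camera("wrist")
    cv2.imwrite(f"pics/{tag}.png",im[:,:,::-1]);np.savez(f"pics/{tag}.npz",p=p,q=q)
E
python3 - <<'E'
from h import *
c=np.array([(530,32),(763,67),(713,431),(474,395)],float);px=np.stack([345+(c[:,0]-440)/4,215+c[:,1]/4],1)
L=np.array([(.122,.08,.012),(.122,-.08,.012),(-.122,-.08,.012),(-.122,.08,.012)])
f=least_squares(lambda p:(proj("top",place(p,L))-px).ravel(),[.5,-.1,0]);print("cradle",f.x,f.fun)
c=np.array([(40,72),(360,27),(403,322),(83,368)],float);px=np.stack([180+c[:,0]/4,200+c[:,1]/4],1)
L=np.array([(.1,.108,.012),(.1,-.108,.012),(-.1,-.108,.012),(-.1,.108,.012)])
f=least_squares(lambda p:(proj("top",place(p,L))-px).ravel(),[.5,.2,0]);print("rack",f.x,f.fun)
E
```

```text
cradle [ 0.47   -0.2027 -0.159 ] [-0.6734 -0.4193  0.755  -0.1738  0.0988  0.3056 -0.1783  0.2776]
rack [0.5359 0.2053 0.1356] [-0.3599 -0.2972  0.5324 -0.7833  0.5337  0.3218 -0.7013  0.7427]
```

```bash
cat >> h.py <<'E'
def axes(yaw,pitch):  # shaft-direction u (rising along yaw), pad-normal approach a
    c,s=np.cos(yaw),np.sin(yaw)
    return (np.array([c*np.cos(pitch),s*np.cos(pitch),np.sin(pitch)]),np.array([c*np.sin(pitch),s*np.sin(pitch),-np.cos(pitch)]))
E
python3 - <<'E'
from h import *
ry,cy=.1356,-.159
for nm,lat,cl,cx in(("long",.042,.045,.019),("short",-.042,-.045,.033)):
  for sg in(1,-1):
    for lean in(0,10):
      u,a=axes(ry,np.radians(35+lean)); G=place([.5359,.2053,ry],[0,lat,.09])[0]+.014*a
      g=bot.solve_ik(G,quat(sg*u,a))
      sp=sg if nm=="long" else -sg
      out=[]
      for th in(18,0):
        u,a=axes(cy,np.radians(th+lean)); P=place([.47,-.2027,cy],[cx,cl,.054+.07*np.sin(np.radians(th))])[0]+.014*a
        out.append(bot.solve_ik(P,quat(sp*u,a)))
      print(nm,sg,lean,g,out)
p=place([.5359,.2053,ry],[-.03,0,.25])[0]; u,a=axes(ry,0)
for sg in(1,-1): print(bot.solve_ik(p,quat(sg*u,a)))
E
```

```text
long 1 0 [ 0.3782  0.3475 -0.932  -0.3057 -0.1382 -2.9416] [array([-0.5171,  0.3101, -0.8116,  0.1537,  0.1085,  2.7996]), array([-0.4561,  0.4868, -0.5065,  0.5775,  0.    ,  2.8445])]
long 1 10 [ 0.4022  0.4192 -1.0859 -0.7018 -0.1874 -2.9508] [array([-0.5597,  0.2825, -0.9852, -0.1522,  0.1842,  2.7836]), array([-0.4876,  0.4005, -0.6888,  0.3162,  0.0561,  2.8177])]
long -1 0 [ 0.3782  0.3475 -0.932  -0.3057 -0.1382  0.2   ] [array([-0.5171,  0.3101, -0.8116,  0.1537,  0.1085, -0.342 ]), array([-0.4561,  0.4868, -0.5065,  0.5775,  0.    , -0.2971])]
long -1 10 [ 0.4022  0.4192 -1.0859 -0.7018 -0.1874  0.1908] [array([-0.5597,  0.2825, -0.9852, -0.1522,  0.1842, -0.358 ]), array([-0.4876,  0.4005, -0.6888,  0.3162,  0.0561, -0.3239])]
short 1 0 [ 0.1746  0.316  -0.9989 -0.3546 -0.0224 -3.1097] [array([-0.6861,  0.3669, -0.712 ,  0.2182,  0.1561, -0.5055]), array([-0.6038,  0.5362, -0.413 ,  0.6215,  0.    , -0.4448])]
short 1 10 [ 0.1788  0.4024 -1.1612 -0.7777 -0.0305 -3.111 ] [array([-0.7412,  0.3371, -0.8772, -0.0614,  0.2611, -0.5265]), array([-0.6467,  0.4524, -0.5925,  0.3714,  0.0815, -0.4814])]
short -1 0 [ 0.1746  0.316  -0.9989 -0.3546 -0.0224  0.0319] [array([-0.6861,  0.3669, -0.712 ,  0.2182,  0.1561,  2.6361]), array([-0.6038,  0.5362, -0.413 ,  0.6215,  0.    ,  2.6967])]
short -1 10 [ 0.1788  0.4024 -1.1612 -0.7777 -0.0305  0.0306] [array([-0.7412,  0.3371, -0.8772, -0.0614,  0.2611,  2.6151]), array([-0.6467,  0.4524, -0.5925,  0.3714,  0.0815,  2.6602])]
[ 0.2429  0.3047 -0.1742  1.0919  0.     -3.0343]
[ 0.2429  0.3047 -0.1742  1.0919  0.      0.1073]
```

Run:
```python
from h import *
r=[.5359,.2053,.1356];c=[.47,-.2027,-.159]
u,a=axes(r[2],0)
bot.move_pose(place(r,[-.07,0,.25])[0],quat(-u,a));bot.wait(.15);snap("wr1")
bot.move_linear(place(r,[.02,0,.27])[0],speed=.25);bot.wait(.15);snap("wr2")
u,a=axes(c[2],0)
bot.move_pose(place(c,[-.02,0,.22])[0],quat(-u,a));bot.wait(.15);snap("wc1")
print(bot.read_clock(),bot.read_ft_force())
a=cv2.imread("pics/wr1.png");b=cv2.imread("pics/wr2.png")
cv2.imwrite("pics/wr.png",np.hstack([a[:,120:520],b[:,120:520]]))
```

```text
4.1833 [-0.1105  0.0242  0.6947]
```

View pics/wr.png

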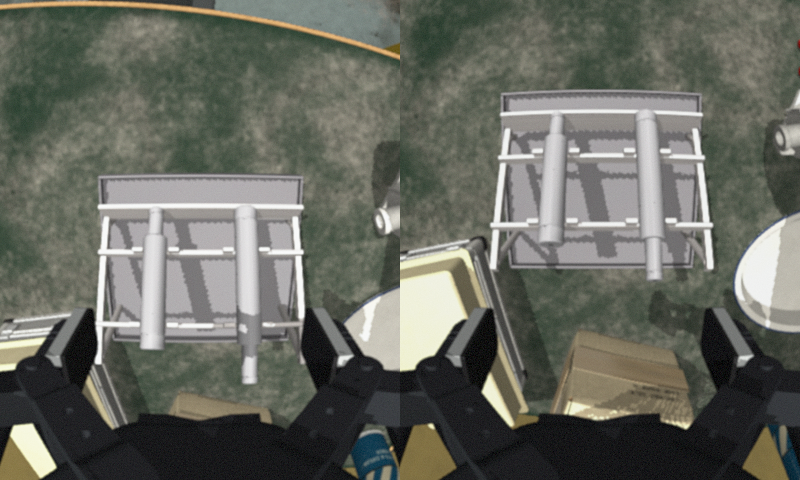

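View pics/wc1.png

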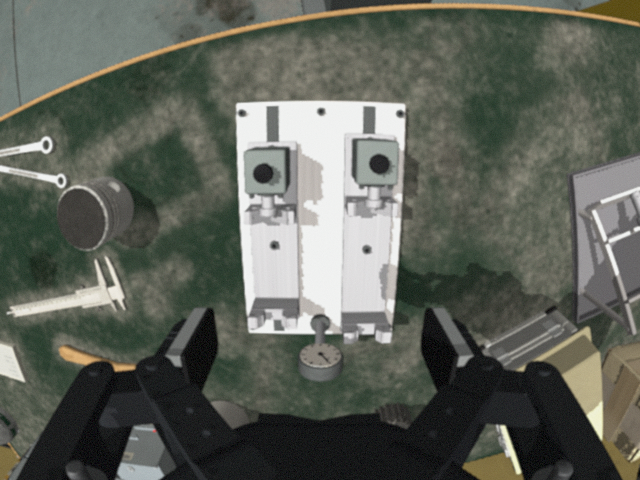

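The wrist views show the rack with the long shaft on the +y side (plain end at about (245,212) in the left panel) and the short shaft on the other side, journal low at (155,213). In the cradle view the base spans (236,102) to (405,104), and the long slide (right) is moved fork-ward. Enlarged crops will give readings.

Run:
```python
import cv2,numpy as np
a=cv2.imread("pics/wc1.png")
o=np.zeros((600,800,3),np.uint8)
# plungers half & forks half side by side, 4x / row 95-235 and 195-345
r=lambda im,x,y,w,h,s:cv2.resize(im[y:y+h,x:x+w],(int(w*s),int(h*s)),interpolation=cv2.INTER_CUBIC)
o[:,:400]=r(a,230,95,178,266,2.25)[:600,:400]
o[:300,400:]=r(a,230,270,200,75,4)[:300,:400]*0
o[:340,400:]=r(a,235,275,172,80,2.325)[:340,:400][:186].copy() if 0 else 0
o[:232,400:]=r(a,240,290,160,92,2.5)[:232,:400] if 0 else cv2.resize(a[280:345,240:400],(400,232)) if 0 else 0
o[:300,400:]=cv2.resize(a[130:220,240:400-40+0],(400,300),interpolation=cv2.INTER_CUBIC) # 3.333x short plunger
o[300:,400:]=cv2.resize(a[285:345,240:320],(400,300),interpolation=cv2.INTER_CUBIC) # 5x short fork
cv2.imwrite("pics/cc.png",o)
b=cv2.imread("pics/wr1.png");c=cv2.imread("pics/wr2.png")
p=np.zeros((600,800,3),np.uint8)
p[:]=np.hstack([cv2.resize(b[195:395,245:378],(400,600),interpolation=cv2.INTER_CUBIC),cv2.resize(c[100:300,255:388],(400,600),interpolation=cv2.INTER_CUBIC)])
cv2.imwrite("pics/rc.png",p)
```

```text
Traceback (most recent call last):
ValueError: could not broadcast input array from shape (598,400,3) into shape (600,400,3)
```

Run:
```python
import cv2,numpy as np
z=lambda im,x,y,w,h,W,H:cv2.resize(im[y:y+h,x:x+w],(W,H),interpolation=cv2.INTER_CUBIC)
a=cv2.imread("pics/wc1.png");b=cv2.imread("pics/wr1.png");c=cv2.imread("pics/wr2.png")
cv2.imwrite("pics/cc.png",np.vstack([z(a,230,95,180,63,800,280),z(a,230,192,180,36,800,160),z(a,230,297,180,36,800,160)]))
cv2.imwrite("pics/cc.png",z(a,225,95,190,250,456,600))
# left: base 190x250 at 2.4x ; right: fork region and vblock region at 4x/2
o=np.hstack([z(a,230,95,180,270,400,600),np.vstack([z(a,240,185,160,120//2,400,150),z(a,240,290,160,60,400,150),z(a,240,130,160,60,400,150),np.zeros((150,400,3),np.uint8)])])
cv2.imwrite("pics/cc.png",np.vstack([z(a,225,95,190,70,800,295),z(a,225,275,190,70,800,295)]))
cv2.imwrite("pics/rc.png",np.hstack([z(b,245,195,133,200,400,600),z(c,255,100,133,200,400,600)]))
```

```text
(no output)
```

View pics/cc.png

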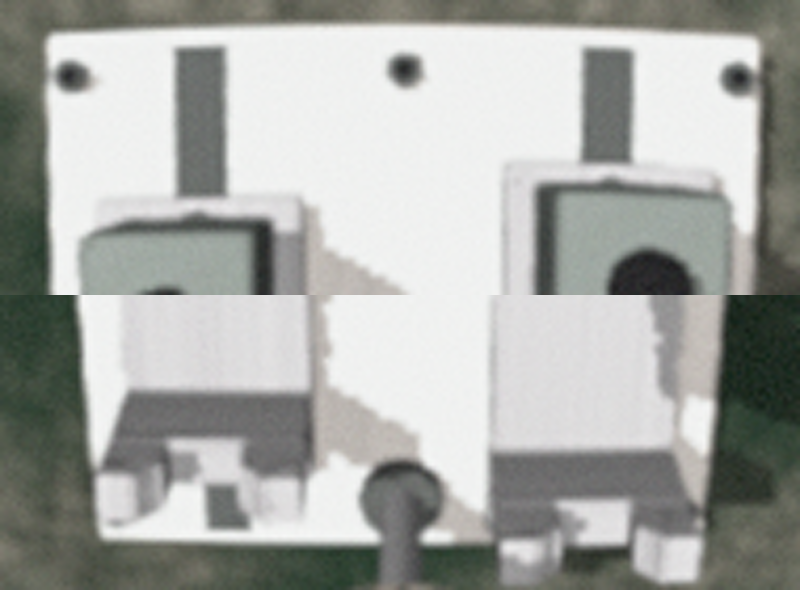

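View pics/rc.png

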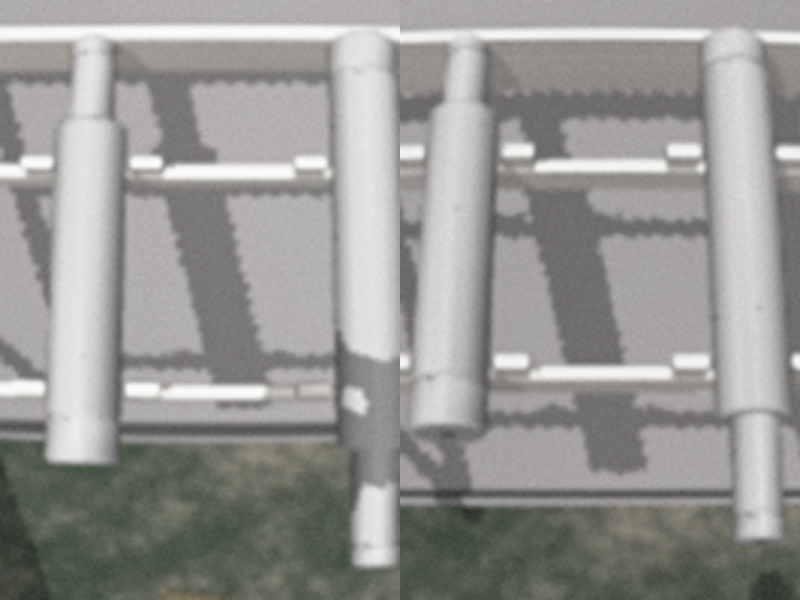

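```bash
cat > fit.py <<'E'
from h import *
d=np.load("pics/wc1.npz");cp,cq=d["p"],d["q"]
k=800/190
U=lambda x,y:(225+x/k,95+y/k) if y<295 else (225+x/k,275+(y-295)/k)
px=np.array([U(47,37),U(757,42),U(102,538),U(98,471),U(302,471),U(498,537),U(702,533)])
def cm(p):
    L=[(-.122,-.08,.012),(-.122,.08,.012),(.122,-.08,.012),(.075+p[3],-.068,.064),(.075+p[3],-.022,.064),(.075+p[4],.022,.064),(.075+p[4],.068,.064)]
    return (wproj(place(p,L),cp,cq)-px).ravel()
f=least_squares(cm,[.47,-.2027,-.159,0,0]);print("cradle x y yaw dshort dlong",f.x);print(f.fun.reshape(-1,2))
for dy in(.045,-.045): # groove check
    print(wproj(place(f.x,[-.11,dy,.012]),cp,cq), U(201,60) if dy<0 else U(608,60))
A={n:np.load(f"pics/{n}.npz") for n in("wr1","wr2")}
he=camrig.calibration("wrist")["hand_eye"]
V=lambda n,x,y:(245+x/3.0075,195+y/3) if n=="wr1" else (255+(x-400)/3.0075,100+y/3)
# view, side(+1 long), s, r, px, row weight
O=[("wr1",-1,0,7,94,38,1),("wr1",-1,28,11,93,117,1),("wr1",-1,130,11,82,463,1),("wr1",1,0,11,363,33,1),("wr1",1,126,11,371,447,.5),("wr1",1,160,7,373,566,1),
("wr2",-1,0,7,469,38,1),("wr2",-1,28,11,464,102,1),("wr2",-1,130,11,449,428,.3),("wr2",1,0,11,735,32,1),("wr2",1,126,11,753,412,1),("wr2",1,160,7,758,541,1)]
def ax(p,side,s):
    u,a=axes(p[2],np.radians(35));l=np.array([-np.sin(p[2]),np.cos(p[2]),0])
    return np.array([p[0],p[1],p[3]])+side*.042*l+s*u,u
def rm(p):
    o=[]
    for n,sd,s,r,x,y,w in O:
        P,u=ax(p,sd,s/1000);q=A[n]["q"];Rm=R.from_quat(np.roll(q,-1)).as_matrix();C=A[n]["p"]+Rm@he[:3,3]
        v=C-P;v-=u*(v@u);v/=np.linalg.norm(v)
        e=wproj(P+v*r/1000,A[n]["p"],q)[0]-V(n,x,y);o+=[e[0],e[1]*w]
    return np.array(o)
g=least_squares(rm,[.45,.2,.1356,.04]);print("rack x y yaw z",g.x);print(g.fun.reshape(-1,2))
E
python3 fit.py
```

```text
cradle x y yaw dshort dlong [ 0.4715 -0.2    -0.1581 -0.0053  0.0112]
[[-0.7418 -0.0529]
 [ 1.3405 -0.8057]
 [-0.7169  1.3014]
 [-1.1038 -0.4037]
 [-0.1593  0.5067]
 [ 0.737   0.0547]
 [ 0.5664  0.0334]]
[[369.2716 115.0912]] (369.4, 109.25)
[[272.3583 114.8513]] (272.7375, 109.25)
rack x y yaw z [0.4666 0.1993 0.1334 0.0476]
[[ 0.8589 -0.3917]
 [ 0.007   0.358 ]
 [ 0.3474  0.0504]
 [-0.8181  0.039 ]
 [ 0.3648  0.4824]
 [-0.0262  0.4883]
 [ 0.6415 -0.3899]
 [ 0.771   0.0556]
 [-0.1884 -0.2097]
 [-1.6201 -0.4433]
 [-0.1212  0.209 ]
 [-0.2175 -0.1566]]
```

Both fits are good. The short slide stands 5 mm towards the plungers and the long slide 11 mm towards the forks. Next I'll grasp the long shaft.

```bash
cat >> h.py <<'E'
RK=[.4666,.1993,.1334,.0476]; CR=[.4715,-.2000,-.1581]; LEAN=np.radians(8); DEP=.017
def grasp(side,sg=-1):
    yaw=RK[2];u,a0=axes(yaw,np.radians(35));l=np.array([-np.sin(yaw),np.cos(yaw),0])
    G=np.array([RK[0],RK[1],RK[3]])+side*.042*l+.070*u
    ut,a=axes(yaw,np.radians(35)+LEAN);q=quat(sg*ut,a)
    bot.set_gripper(.62,25)
    bot.move_pose(G+DEP*a-.10*a,q);bot.move_linear(G+DEP*a,speed=.12)
    bot.set_gripper(0.,25);print("w",bot.read_gripper_width(),"F",bot.read_ft_force()@l,bot.read_ft_force(),bot.read_moment())
    bot.move_linear(G+DEP*a-.006*a0,speed=.03);bot.set_gripper(0.,80)
    print("lifted",bot.read_ft_force(),bot.read_gripper_width(),bot.read_finger_force())
    bot.move_linear(G+DEP*a-.07*a0,speed=.15)
    print(bot.read_ft_force(),bot.read_moment(),bot.read_clock())
def tcp(sh,X,h,th,dy=0,yaw=None):  # shaft pose in lane -> TCP pos, quat. X plain-end cradle x, h above lane axis (m), th deg
    L0,y,sg=(.070,.045,-1) if sh=="long" else (.060,-.045,1)
    t=np.radians(th);u,a=axes(CR[2],t+LEAN)
    O=place(CR,[X+L0*np.cos(t),y+dy,.054+h+L0*np.sin(t)])[0]
    return O+DEP*a,quat(sg*u,a)
E
python3 - <<'E'
from h import *
grasp(1)
E
```

```text
w 0.2507060058864115 F -0.3998185233661093 [-4.8226 -1.0506  5.5093] [-0.1555  0.4984 -0.103 ]
lifted [ 2.7595  0.0158 -0.4815] 0.2374608145649974 78.10916662216187
[ 0.0079 -0.2135 -2.5224] [-0.1364  0.9985  0.0109] 8.7417
```

Run:
```python
from h import *
p,q=tcp("long",-.018,.09,15);bot.move_pose(p,q)
p,q=tcp("long",-.018,.030,15);bot.move_linear(p,speed=.12);bot.wait(.1);snap("l1")
print(bot.read_ft_force(),bot.read_clock())
a=cv2.imread("pics/l1.png")
# predicted pixels: shaft axis points, plunger-mid nose etc.
P,Q=bot.read_position(),bot.read_tool_rot()
print("nose",wproj(place(CR,[-.0328,.045,.054]),P,Q),"knob",wproj(place(CR,[-.064,.045,.081]),P,Q))
cv2.imwrite("pics/l1c.png",cv2.resize(a[60:360,140:500],(720,600),interpolation=cv2.INTER_CUBIC))
```

```text
[ 0.5953  0.0739 -3.0497] 11.0583
nose [[318.02    79.9532]] knob [[317.6898   0.6773]]
```

View pics/l1c.png

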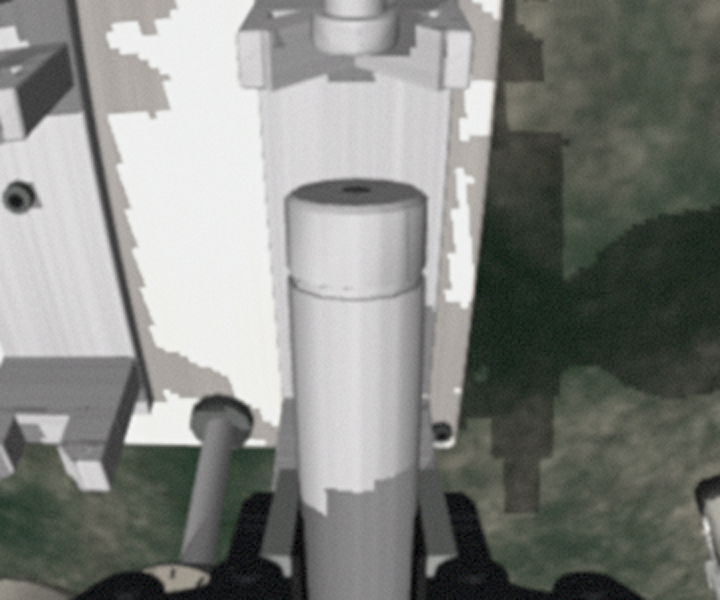

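The picture shows the shaft's plain end centred at column 357 in the crop, and the plunger nose and V-block at 354.5. That is under 0.6 mm of lateral error, so I'll shift by 0.4 mm, lower, and feel for the plunger.

```bash
cat >> h.py <<'E'
CXV=np.array([np.cos(CR[2]),np.sin(CR[2]),0]);CYV=np.array([-CXV[1],CXV[0],0])
def frc():
    f=bot.read_ft_force();return np.array([f@CXV,f@CYV,f[2]])
def feel(sh,X0,X1,dy,th=15,h=.002):
    p,q=tcp(sh,X0,h,th,dy);print("down",bot.move_linear(p,speed=.05,rotation=q,until_force=8),frc())
    p,q=tcp(sh,X1,h,th,dy);print("feel",bot.move_linear(p,speed=.02,rotation=q,until_force=4.5),frc())
    Xc=X1+(bot.read_position()-p)@CXV;print("Xc",Xc,bot.read_position()-p,bot.read_clock());return Xc
E
python3 - <<'E'
from h import *
feel("long",-.018,-.042,-.0004)
E
```

```text
down False [ 0.6293 -0.3753 -3.093 ]
feel True [ 3.8628  0.3262 -2.3232]
Xc -0.029867028780544418 [ 0.012  -0.0019  0.0006] 12.4917
```

```bash
cat >> h.py <<'E'
def seat(sh,n0,dy):
    for X,h,th,v,g in((-.0094,.002,15,.03,15),(-.0104,.0015,10,.04,10),(-.0105,.0008,4,.04,10)):
        p,q=tcp(sh,n0+X,h,th,dy);print(th,bot.move_linear(p,speed=v,rotation=q,until_force=g),frc(),(bot.read_position()-p))
    print(bot.read_clock())
E
python3 - <<'E'
from h import *
seat("long",-.0316,-.0004)
E
```

```text
15 False [ 9.5676  3.1842 -2.9567] [ 0.004  -0.0008  0.0022]
10 False [ 9.9047  1.6298 -3.1517] [ 0.0052 -0.0013  0.0022]
4 False [10.3863  1.3679 -1.7724] [ 0.0054 -0.0013  0.0019]
13.65
```

Run:
```python
from h import *
p,q=tcp("long",-.0421,.0008,4,-.0004)
bot.wait(.1);print(frc(),bot.read_position()-p,bot.read_moment(),bot.read_gripper_width())
print((bot.read_position()-p)@CXV, np.degrees((R.from_quat(np.roll(bot.read_tool_rot(),-1))*R.from_quat(np.roll(q,-1)).inv()).as_rotvec()))
```

```text
[ 9.7086  1.6293 -2.3095] [ 0.005  -0.0013  0.0019] [ 0.029  -1.6957  0.0107] 0.23362081707454374
0.0051854670598871595 [-0.091  -0.5172  0.06  ]
```

The arm gives about 5 mm under 10 N, so the plunger is not as deep as commanded. I'll look at the seat, with three camera crops in one picture.

Run:
```python
from h import *
snap("l2");a=cv2.imread("pics/l2.png")
s=camrig.camera("scene")[:,:,::-1];t=camrig.camera("top")[:,:,::-1]
cv2.imwrite("pics/s2.png",s)
z=lambda im,x,y,w,h,W,H:cv2.resize(im[y:y+h,x:x+w],(W,H),interpolation=cv2.INTER_CUBIC)
cv2.imwrite("pics/l2c.png",np.hstack([z(a,220,20,200,300,400,600),np.vstack([z(s,310,250,120,90,400,300),z(t,350,215,100,75,400,300)])]))
```

```text
(no output)
```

View pics/l2c.png

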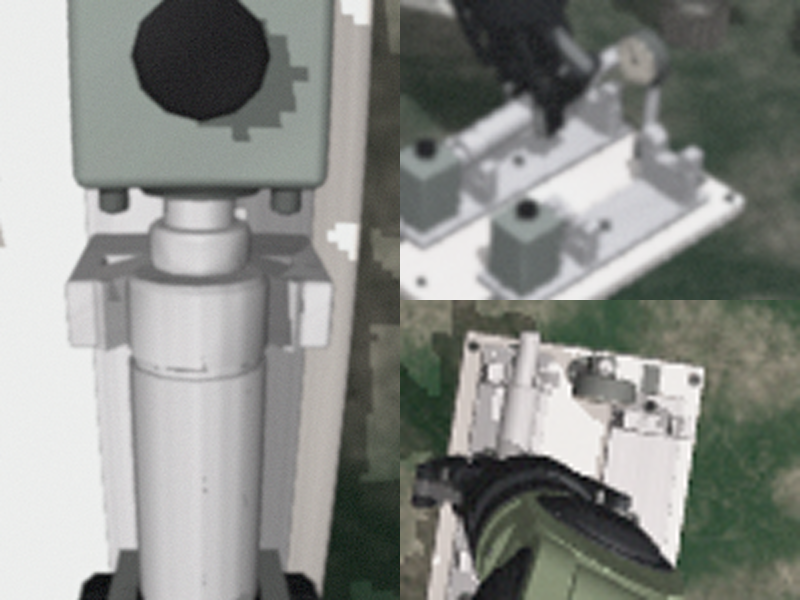

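```bash
cat >> h.py <<'E'
def back(px,z,P,Q):  # pixel -> cradle x,y at height z
    f=least_squares(lambda s:(wproj(place(CR,[s[0],s[1],z]),P,Q)[0]-px),[0,0.03]);return f.x*1000
E
python3 - <<'E'
from h import *
d=np.load("pics/l2.npz");P,Q=d["p"],d["q"]
Rm=R.from_quat(np.roll(Q,-1)).as_matrix()
def U(x,y):return np.array([220+x/2,20+y/2])
for n,x,y,z in(("Vfront L",67,283,.053),("Vfront R",330,283,.053),("Vback L",88,238,.053),("tail front L",75,187,.070),("tail front R",325,187,.070),("knob",200,55,.081)):print(n,back(U(x,y),z,P,Q))
# shaft end in hand, tool coords: axis at z=-DEP, direction tilted by LEAN; plain end along +x tool
p0,q0=tcp("long",0,0,0);R0=R.from_quat(np.roll(q0,-1)).as_matrix()
for s in(-.004,-.002,0,.002,.004):
    for r,nm in((.011,"toprim"),):
        W=place(CR,[-s,.045,.054+r])[0];w=Rm@(R0.T@(W-p0))+P
        print("plain end further by",s,nm,wproj(w,P,Q), "l2 rim seen",U(200,283),"silhouette",U(200,272))
u=Rm@R0.T@CXV;print("pitch deg",np.degrees(np.arcsin(u[2])))
e=Rm@(R0.T@(place(CR,[0,.045,.054])[0]-p0))+P
c=np.array([(e-[*CR[:2],0])@CXV,(e-[*CR[:2],0])@CYV,e[2]-.054])*1000;print("plain end now",c,"shoulder",c[0]+126*np.sqrt(1-u[2]**2),c[2]+126*u[2])
E
```

```text
Vfront L [-34.6011  23.5493]
Vfront R [-34.6785  65.7979]
Vback L [-42.0215  27.3581]
tail front L [-53.4564  28.5387]
tail front R [-53.5318  61.1258]
knob [-70.581   44.7636]
plain end further by -0.004 toprim [[317.0723 178.6393]] l2 rim seen [320.  161.5] silhouette [320. 156.]
plain end further by -0.002 toprim [[317.0644 171.8574]] l2 rim seen [320.  161.5] silhouette [320. 156.]
plain end further by 0 toprim [[317.0569 165.0081]] l2 rim seen [320.  161.5] silhouette [320. 156.]
plain end further by 0.002 toprim [[317.0498 158.0948]] l2 rim seen [320.  161.5] silhouette [320. 156.]
plain end further by 0.004 toprim [[317.043  151.1217]] l2 rim seen [320.  161.5] silhouette [320. 156.]
pitch deg 4.525096446090379
plain end now [-37.0191  44.0476   2.0627] shoulder 88.58818572350614 12.00360869800486
```

The picture and numbers agree: the shaft is centred on the V-block and nose within 0.3 mm. It sits about 3 mm short of the depth needed, with its underside in the slot's chamfer and no contact. I'll command by measured pose to take out the arm's give.

```bash
cat >> h.py <<'E'
def now(sh):  # actual shaft: plain end X, y, h (mm, cradle/lane axis), pitch deg, assuming it sits in the hand as planned
    P,Q=bot.read_position(),bot.read_tool_rot();p0,q0=tcp(sh,0,0,0)
    M=R.from_quat(np.roll(Q,-1)).as_matrix()@R.from_quat(np.roll(q0,-1)).as_matrix().T
    e=M@(place(CR,[0,.045 if sh=="long" else -.045,.054])[0]-p0)+P-[*CR[:2],0];u=M@CXV
    return np.array([e@CXV*1e3,e@CYV*1e3,e[2]*1e3-54,np.degrees(np.arcsin(u[2]))])
def go(sh,cmd,v=.03,f=None):  # cmd: X mm, y mm offset, h mm, theta deg
    p,q=tcp(sh,cmd[0]/1e3,cmd[2]/1e3,cmd[3],cmd[1]/1e3)
    r=bot.move_linear(p,speed=v,rotation=q,until_force=f);print(r,"F",frc(),"now",now(sh));return r
E
python3 - <<'E'
from h import *
go("long",[-48.0,-.6,.8,4],f=8)
print(bot.read_clock())
E
```

```text
False F [13.4026  2.2339 -2.13  ] now [-41.9945  43.9714   2.4619   4.6661]
14.25
```

Run:
```python
from h import *
go("long",[-48.3,-.6,-.8,1.2],f=8)
if not go("long",[-48.3,-.6,-2.2,-.7],v=.02,f=6): go("long",[-48.3,-.6,-4.5,-.7],v=.01,f=5)
print(bot.read_clock(),bot.read_moment())
```

```text
False F [11.1956  2.2857  1.2733] now [-41.4451  43.9262   0.891    1.9127]
False F [12.4524  2.1831  1.9208] now [-41.1285  43.75    -0.2847   0.0646]
True F [ 9.4336  1.8686 -2.5857] now [-38.1002  43.4344  -1.4101   0.4326]
15.175 [ 0.1046 -1.6083 -0.1178]
```

Run:
```python
from h import *
print(frc(),now("long"))
go("long",[-43,-.6,-2.5,-.4],v=.01,f=6)
go("long",[-41,-.6,-3.5,-.4],v=.01,f=5)
print(bot.read_clock())
```

```text
[ 9.4336  1.8686 -2.5857] [-38.1002  43.4344  -1.4101   0.4326]
False F [10.0925 -0.1883 -2.5138] now [-38.0205  43.4893  -1.3394   0.1345]
True F [-0.7581 -0.0495  4.3087] now [-37.8235  43.5087  -1.7617   0.0582]
15.7583
```

Fx dropped to zero and Fz rose, so the fork holds the shoulder against the spring and the shaft rests in the V-block and slot. I'll release it and fetch the short shaft.

```bash
sed -i 's/RK=\[.4666,.1993,.1334,.0476\]/RK=[.4666,.1993,.1334,.0490]/' h.py
python3 - <<'E'
from h import *
bot.set_gripper(.45,25);print(frc(),bot.read_gripper_width(),now("long"))
_,a=axes(CR[2],LEAN)
bot.move_linear(bot.read_position()-.12*a,speed=.2);snap("l3")
print(bot.read_clock())
grasp(-1)
p=bot.read_position();bot.move_linear(p+[-.02,-.06,.09],speed=.25)
p,q=tcp("short",-.013,.13,18);bot.move_pose(p,q)
p,q=tcp("short",-.013,.035,18);bot.move_linear(p,speed=.15);bot.wait(.1);snap("s1")
print(frc(),now("short"),bot.read_clock(),bot.read_joint_positions())
a=cv2.imread("pics/l3.png");b=cv2.imread("pics/s1.png")
cv2.imwrite("pics/ls.png",np.hstack([a[0:400,200:480],b[0:400,170:470]]))
E
```

```text
[-0.5284 -0.1173  0.704 ] 0.44763260103970937 [-38.4737  43.7453  -2.2393  -0.0104]
16.875
w 0.25134677790821625 F -0.32185755059687826 [-2.3099 -0.6347  5.4706] [-0.1297  0.4709 -0.0786]
lifted [ 1.9449  0.6756 -0.8881] 0.23444786321655078 78.11649084091187
[ 0.5346 -0.7067 -2.7846] [-0.0943  1.0365  0.0138] 20.875
[-0.2842 -0.1238 -2.8042] [-12.0217 -45.516   36.2523  18.1256] 24.725 [-0.7077  0.295  -0.7902  0.0889  0.2311  2.6382]
```

Run:
```python
from h import *
go("short",[-13,-.8,2,18],v=.06,f=8)
r=go("short",[-36,-.8,2,18],v=.02,f=4.5)
print(bot.read_clock(),bot.read_position()-tcp("short",-.013,.002,18)[0])
```

```text
False F [-0.4964  0.0598 -2.2055] now [-12.9008 -45.8371   1.9545  17.9995]
True F [ 2.7468 -0.2944 -2.2588] now [-20.9852 -45.8678   2.4762  18.171 ]
26.0333 [-0.008   0.0005  0.0007]
```

Run:
```python
from h import *
go("short",[-31,-.8,2,18],v=.03,f=12)
print(bot.read_clock(),bot.read_moment())
```

```text
True F [2.5213 0.7623 1.0745] now [-22.1158 -46.1799   4.3456  18.7055]
26.3 [ 0.1953 -0.0097  0.0208]
```

The shaft rose and the force climbed fast, which is not how a plunger behaves. The cause is my code: for the flipped short shaft the lean must change sign, so it is 16° too steep and met the V-block's front. I'll back off, fix that, and feel again.

```bash
sed -i 's/u,a=axes(CR\[2\],t+LEAN)/u,a=axes(CR[2],t-sg*LEAN)/' h.py
python3 - <<'E'
from h import *
P=bot.read_position()
bot.move_linear(P+.008*CXV,speed=.04);bot.move_linear(P+.008*CXV+[0,0,.05],speed=.12)
print(frc(),now("short"),bot.read_gripper_width())
go("short",[-13,-.8,30,18],v=.1)
bot.wait(.1);go("short",[-13,-.8,2,18],v=.06,f=8)
r=go("short",[-36,-.8,2,18],v=.02,f=4.5)
print(bot.read_clock())
E
```

```text
[ 0.4988 -0.3799 -2.4397] [ -7.1223 -45.9408  39.2353  34.5209] 0.23521070335354968
False F [-0.553  -0.0921 -2.8626] now [-13.2816 -45.2474  28.4356  17.9846]
False F [-0.0293 -0.9171 -2.7635] now [-13.1215 -45.7287   1.7096  17.9768]
True F [ 2.8238  0.0434 -1.1225] now [-23.9739 -45.8171   2.1473  18.1882]
29.1
```

Run:
```python
from h import *
go("short",[-33,-.8,2.5,18],v=.03,f=14)
print(bot.read_clock(),bot.read_moment())
```

```text
False F [ 9.3432  1.02   -3.1975] now [-29.371  -46.0047   3.4056  18.4182]
29.5167 [ 0.0215 -1.7646  0.0006]
```

Run:
```python
from h import *
ok=True
for c in([-41,-.8,1.5,14],[-42.2,-.8,.8,9],[-42.5,-.8,-.3,4]):
    if go("short",c,v=.04,f=9): break
print(bot.read_clock())
```

```text
False F [12.9885  2.4598 -1.3215] now [-35.1442 -46.1208   2.7298  14.6283]
False F [12.127   2.3406  1.0737] now [-35.6197 -46.1664   1.7985   9.6594]
False F [13.1551  3.2463  2.1081] now [-35.8626 -46.1789   0.6181   4.6715]
30.5167
```

Run:
```python
from h import *
if not go("short",[-42.5,-.8,-1.3,1.2],v=.03,f=9):
    go("short",[-42.5,-.8,-2.3,-.6],v=.02,f=7)
bot.wait(.1);print(frc(),now("short"),bot.read_moment(),bot.read_clock())
```

```text
False F [12.0418  3.1984  3.721 ] now [-35.9951 -46.4076  -0.3026   1.8898]
True F [8.1023 2.0046 0.0806] now [-33.9098 -46.5436  -0.6921   0.256 ]
[8.8796 2.0082 0.6191] [-32.8668 -46.5349  -0.715    0.3833] [ 0.1249 -1.7532 -0.2254] 31.1333
```

Run:
```python
from h import *
go("short",[-37.5,-.8,-1.8,-.3],v=.01,f=6)
go("short",[-35.5,-.8,-2.6,-.3],v=.01,f=5)
bot.wait(.1);print(frc(),now("short"),bot.read_moment(),bot.read_clock())
```

```text
True F [0.5875 0.5708 3.2246] now [-32.1646 -46.4791  -0.8967   0.3079]
True F [ 0.6031 -0.0728  5.1818] now [-32.1571 -46.4717  -0.8405   0.2454]
[ 0.7902 -0.1631  5.1396] [-32.1826 -46.4581  -0.8516   0.2445] [ 0.056   0.146  -0.0214] 31.6833
```

Run:
```python
from h import *
bot.set_gripper(.45,25);print(frc(),now("short"))
P=bot.read_position();bot.move_linear(P+[0,0,.10]-.01*CXV,speed=.15)
u,a=axes(CR[2],0)
bot.move_pose(place(CR,[-.02,0,.23])[0],quat(u,a));bot.wait(.15);snap("e1")
print(bot.read_clock(),frc())
t=camrig.camera("scene")[:,:,::-1]
z=lambda im,x,y,w,h,W,H:cv2.resize(im[y:y+h,x:x+w],(W,H),interpolation=cv2.INTER_CUBIC)
e=cv2.imread("pics/e1.png")
g=np.hstack([z(e,150,0,320,480,400,600),z(t,280,250,160,120,400,600) if 0 else np.vstack([z(t,285,250,140,105,400,300),z(cv2.imread("pics/l3.png"),150,60,320,240,400,300)])])
cv2.imwrite("pics/e1c.png",g)
```

```text
[-0.1657  0.2994 -0.4582] [-32.2631 -46.238   -1.4243   0.2348]
33.5417 [0.2563 0.4705 0.4445]
```

View pics/e1c.png

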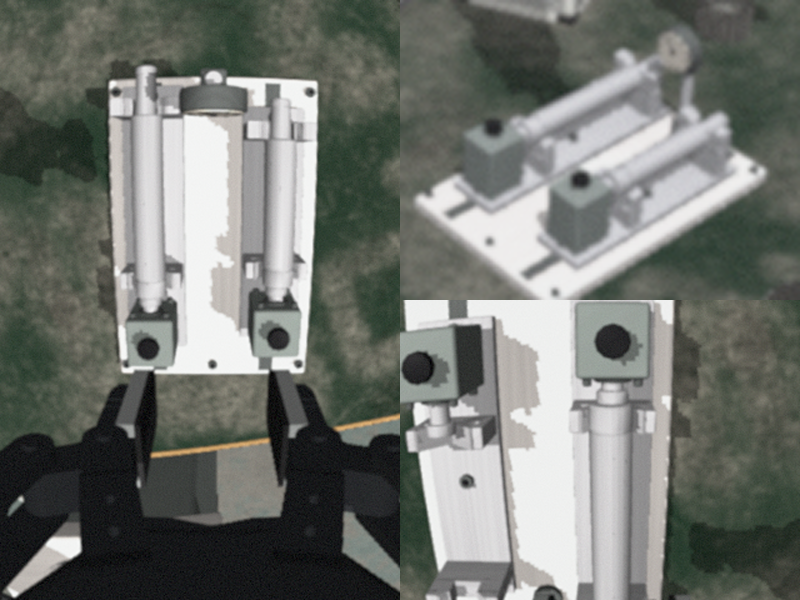

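Run:
```python
from h import *
d=np.load("pics/e1.npz")
for n,y,d0,L,jl,B in(("long",.045,.0112,.126,.034,[(147,113),(147,67),(149,298)]),("short",-.045,-.0053,.102,.028,[(280,136),(281,98),(277,292)])):
    f=.075+d0
    print(n,wproj(place(CR,[(f,y,.065),(f+jl,y,.061),(f-L,y,.065)]),d["p"],d["q"]).ravel(),[(150+a/1.25,b/1.25) for a,b in B])
```

```text
long [263.7864  92.475  264.4344  53.0792 267.6084 240.99  ] [(267.6, 90.4), (267.6, 53.6), (269.2, 238.4)]
short [375.1036 112.4251 374.6599  79.3458 371.7096 232.7527] [(374.0, 108.8), (374.8, 78.4), (371.6, 233.6)]
```

The last picture shows both shafts flat in their lanes. The shoulders are at the fork faces (long at (147,113), short at (280,136)), the plain ends are on the noses, and the projected seat points agree to within 4 px. I'm handing the job in.

```bash
python3 -c "
from cell import bot, camrig, workorder
print(bot.read_clock());print(workorder.close_job())"
```

```text
33.5917
the job is handed in; nothing more can be done
None
```

I handed the job in at 33.6 s: both shafts lie flat in their correct lanes, each shoulder held against its fork by the spring as far as forces and pictures show; on its first approach the short shaft touched its V-block at about 12 N because of a lean error in my code, which I fixed before seating it.

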